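Unload the coil winder and close up the instrument case

ROBOT

A 6-joint arm with a two-finger parallel gripper is mounted at the origin on the work surface. World frame = base frame: x ahead of the robot, y to its left, z up, the work surface at z = 0. Lengths are in m, angles in rad, forces in N, time in s.
With the tool pointing down it reaches from about 0.325 to 0.9 m from the base axis. Payload 6.1 kg.
Tool frame: the origin (TCP) lies on the centre line of the jaws, within the pads' length; the fingertips stand 8 mm ahead of it and the grasp point (between the pads) lies 11 mm behind it; z points along the fingers, y is the line along which they close (so a half turn about z gives the same grasp; the last joint's range is limited). The gripper opens to 87 mm and grips with 3 to 60 N. Pads are 19 mm wide; open, the fingers measure 117 mm over their backs; the gripper's body (75 mm by 190 mm) begins 51 mm behind the grasp point.
Start: joints at [1.124, 0.22, 1.526, -0, 1.395, -0.126], TCP at [0.197, 0.593, 0.231] pointing down, gripper open.
Joint ranges: [-2.98, 2.98], [-0.91, 2.08], [0.09, 2.57], [-1.24, 4.39], [0.2, 2.65], [-2.68, 2.68]. Speed limits (rad/s): [2.57, 2.57, 3.01, 3.14, 3.14, 3.14].

INTERFACE

Orientations are given as a unit quaternion [x, y, z, w].
In Python, from workcell import robot, probe_bus, get_image gives the robot as it stands (robot), with the cameras as plain functions and the readings (probe_bus).
- The arm moves only by the tool shift_gripper, called as name(argument=value, ...) on one line, values as JSON. Schema: {"type":"object","properties":{"rows":{"type":"array","items":{"type":"array","items":{"type":"number"},"minItems":4,"maxItems":4},"minItems":1,"maxItems":10},"jaw":{"type":"number"},"only":{"type":"string"},"quiet":{"type":"boolean"},"lines":{"type":"string"}},"required":["rows"],"additionalProperties":false}. rows is a list of rows, 1 to 10 of them, each of 4 numbers: dx, dy, dz in m, then a turn about the tool's z in rad; each row shifts and turns the commanded pose from where the row before left it, along the tool's axes as they then stand; what a row does not reach is not made up. A row lasts 1/10 s, in which the tool goes at most 0.05 m and 0.15 rad, less where a joint would pass 70% of its speed; a pose out of reach is approached as far as the arm can. jaw is the opening from 0.0 (shut) to 1.0 (fully open), set as the call begins (left out keeps the last). The fingers move at their own pace and stop on an object; the grip force is fixed at half the most. Time passes only in rows, so rows that do not move let the fingers close. The tool returns the time, the measured TCP pose, the force, the opening and the grip force at its end. only (a regular expression) keeps the lines of the reply that match it, lines (a string "A,B") keeps lines A to B, and quiet returns only ok. Input that does not fit is refused with a message, and nothing moves.
- probe_bus.get_obs(): the state, without advancing time (a new reading comes with each control period).
- get_image(name): name is "scene" or "top" or "wrist"; returns a dict with "pixels" (420x560x3 uint8, red, green, blue), "fx", "fy", "cx", "cy" (pixels), "rvec" (rotation vector, rad) and "tvec" (3), from world to camera coordinates, as OpenCV has them; the wrist camera has in their place "hand_eye" (4x4, takes a point from camera to tool coordinates, whose origin is the TCP and whose axes are the flange's). Camera axes: x right, y down, z forward; pixel columns grow to the right and rows downward; lengths in m; the calibration is good to about 2 mm. A picture is of the moment at which its call begins: read the wrist's pose just before it. There is no depth.
- robot.hand_in(): hands the job in; it is judged then, once.
The state is a dict: "time": time; "joint_positions": joint angles; "joint_velocities": joint speeds; "joint_torque": joint torques, N m; "tool_pos": TCP position; "orientation": TCP orientation; "ft_force": force on the tool from outside, world axes, zero at the start; "torque": the same for the moment, N m; "width": opening from 0.0 (shut) to 1.0 (fully open); "gripper_force": force on a finger pad.
Only numpy, scipy, OpenCV 4.12 (cv2) and the standard library are available. Lean on these libraries where they do the work, as an engineer would, in place of code of your own. Each camera call takes 0.05 s, during which the arm holds its last target. There are 200 camera calls.

TASK

Move the black and yellow transformer that blocks the end of the coil winder's bar onto the green mat, standing upright. Slide the red stop collar off the bar, then every bobbin, and lay them all in the open well of the grey instrument case, none lying on top of another. Then close the well with the blue cover: tilt one long edge in under the aluminium lip, turn it down flat into its pocket and let go; leave the screwdriver, the jar and the mug alone.

Things in the scene. Friction and masses are not known exactly. Their poses are not given: they have to be found in the camera images.
- winder: coil winder, fixed: white box 105 x 100 x 95 mm tall with a level square steel bar, 12 x 12 x 180 mm, standing out of one face. Origin on the table below the bar's root; the box is on the +x side, the bar runs along own -x, axis 65 mm above the table, nothing under it, far end free.
- bar_tip (a point): middle of the free end face of the bar, on its axis
- bar_root (a point): bar's axis where it leaves the white box (180 mm from bar_tip)
- collar: red square stop collar, 36 x 36 mm and 26 mm long, with a 15 mm square bore along its own x; 60 g. Origin at its centre. It starts on the bar outside all bobbins, hanging loosely (centre 1.5 mm below the bar's axis), its centre about 22 mm from the bar's end, so that about 9 mm of bar shows. It slides with light friction.
- transformer: black block with a yellow band, 48 (own x) x 44 (own y) mm, on a wide steel foot plate 72 (x) x 68 (y) x 10 mm; 60 mm tall in all, bottom-heavy, 0.5 kg, loose, its block 10 to 25 mm in front of the bar's free end, so that the collar cannot come off past it. Origin at the centre of its underside, own z up. Brass terminals, 4 mm, on top.
- mat: green mat 110 x 110 x 3 mm, fixed on the table. Origin at the centre of its underside. The transformer's place.
- case: grey instrument case, fixed, 70 mm tall. Origin on the table under the centre of its open well, own z up; the case spans -100 to +100 mm in own x, -330 to +110 mm in own y, with a splicing head (to about 280 mm above the table) where own y is below -220 mm. The lip is on the well's own -x side.
- pocket (a point): centre of the cover's pocket, at the level of its floor, the ledge round the well (64 mm above the table); axes as the case. The pocket is 144 (x) x 166 (y) mm, centred over the well; its walls rise 6 mm above the ledge to the case's top, 14 mm behind the lip.
- well_floor (a point): centre of the well's floor, 22 mm above the table; axes as the case. The well is 128 (x) x 150 (y) mm and 42 mm deep up to the ledge, undivided.
- lip_edge (a point): middle of the free lower edge of the aluminium lip, which overhangs the pocket by 12 mm along its whole -x side: own x = -60 mm of the case, the pocket wall behind it at -72 mm. Its underside is 10 mm above the ledge (74 mm above the table), its top 14 mm.
- cover: blue cover plate 140 (own x) x 160 (own y) x 5 mm, 220 g, loose, starts flat on the table. An aluminium grip rib, 14 mm thick (x), 70 mm long (y), stands in the middle, its top 35 mm above the underside. Origin at the centre of the underside, own z up. Either 160 mm edge may go under the lip; closed, its origin is at point pocket.
- bobbin1: coil bobbin, 34 x 34 mm across and 28 mm long: copper winding flush between square plastic flanges (white), a 16 mm square bore along its own x; 50 g. Origin at its centre. Starts hanging loosely on the winder's bar, sides level and upright, centre 2 mm below the bar's axis. Pinch it across its flanks (34 mm) or ends (28 mm). Some bobbins may be absent.
- bobbin2: coil bobbin, 34 x 34 mm across and 28 mm long: copper winding flush between square plastic flanges (yellow), a 16 mm square bore along its own x; 50 g. Origin at its centre. Starts hanging loosely on the winder's bar, sides level and upright, centre 2 mm below the bar's axis. Pinch it across its flanks (34 mm) or ends (28 mm). Some bobbins may be absent.
- bobbin3: coil bobbin, 34 x 34 mm across and 28 mm long: copper winding flush between square plastic flanges (green), a 16 mm square bore along its own x; 50 g. Origin at its centre. Starts hanging loosely on the winder's bar, sides level and upright, centre 2 mm below the bar's axis. Pinch it across its flanks (34 mm) or ends (28 mm). Some bobbins may be absent.
- bobbin4: coil bobbin, 34 x 34 mm across and 28 mm long: copper winding flush between square plastic flanges (black), a 16 mm square bore along its own x; 50 g. Origin at its centre. Starts hanging loosely on the winder's bar, sides level and upright, centre 2 mm below the bar's axis. Pinch it across its flanks (34 mm) or ends (28 mm). Some bobbins may be absent.
- screwdriver: screwdriver about 200 mm long, lying on the table before the case: bystander
- wipes_jar: small jar, 60 mm wide, 75 mm tall: bystander
- mug: blue mug, 76 mm wide, 85 mm tall: bystander

How it is judged:
By the outcome, as a careful person would: the job done as asked, in the order asked, and still so for the second after the job is handed in, with the robot touching nothing.
Of bobbin1, bobbin2, bobbin3, bobbin4 only 2 to 4 are there at a start; the rules pass over those that are not, and their reading is None.
At some moment in a run one of transformer, cover may be knocked a few centimetres aside while the robot is not near it.
Once in a run the grip may slacken for a moment while it holds something.
It also fails if it takes over 210 s, if anything falls off the work surface, if the arm or the gripper's body presses on something with over 40 N, if the wrist force passes 120 N, or if a joint passes its speed limit or range.

## Working session

There is one attempt and no reset: what is moved stays moved. The work goes in short steps, Python scripts to look and compute and a tool call to move; the robot and the scene stay as the last step left them, time stands still between calls to the robot, and variables do not carry over. Pictures are saved under pics/ and viewed, at most 14 in all, crops included, and the job is handed in when it is done.

```bash
ls; mkdir -p pics; cat > h.py <<'E'
import numpy as np, cv2
from scipy.spatial.transform import Rotation as R
from workcell import robot, probe_bus, get_image
def cam(n):
    o=probe_bus.get_obs(); im=get_image(n)
    K=np.array([[im['fx'],0,im['cx']],[0,im['fy'],im['cy']],[0,0,1.]])
    if n=='wrist':
        T=np.eye(4);T[:3,:3]=R.from_quat(o['orientation']).as_matrix();T[:3,3]=o['tool_pos']
        M=np.linalg.inv(T@np.array(im['hand_eye']))
    else:
        M=np.eye(4);M[:3,:3]=cv2.Rodrigues(np.array(im['rvec'],float))[0];M[:3,3]=np.ravel(im['tvec'])
    return im['pixels'],K,M
def snap(n,f):
    p,K,M=cam(n); cv2.imwrite('pics/%s.png'%f,p[:,:,::-1]); np.savez('pics/%s.npz'%f,K=K,M=M,p=p)
def crop(f,x0,y0,x1,y1,g,s=3):
    p=cv2.imread('pics/%s.png'%f)[y0:y1,x0:x1]; cv2.imwrite('pics/%s.png'%g,cv2.resize(p,None,fx=s,fy=s,interpolation=cv2.INTER_CUBIC))
def ray(f,u,v):
    d=np.load('pics/%s.npz'%f); K,M=d['K'],d['M']; r=M[:3,:3].T@np.linalg.inv(K)@[u,v,1]; return -M[:3,:3].T@M[:3,3],r
def atz(f,u,v,z):
    c,r=ray(f,u,v); return (c+r*(z-c[2])/r[2]).round(4)
def tri(*obs):
    A=np.zeros((3,3));b=np.zeros(3);L=[]
    for f,u,v in obs:
        c,r=ray(f,u,v);r=r/np.linalg.norm(r);P=np.eye(3)-np.outer(r,r);A+=P;b+=P@c;L.append((P,c))
    x=np.linalg.solve(A,b); return x.round(4),[round(float(np.linalg.norm(P@(x-c))),4) for P,c in L]
def proj(f,X):
    d=np.load('pics/%s.npz'%f);X=np.atleast_2d(X).astype(float);Y=X@d['M'][:3,:3].T+d['M'][:3,3];q=Y@d['K'].T;return (q[:,:2]/q[:,2:]).round(1)
E
python3 - <<'E'
from h import *
snap('scene','s0');snap('top','t0')
a=np.vstack
for f in('s0','t0'):print(ray(f,280,210))
o=probe_bus.get_obs();print(o['time'],o['orientation'],o['tool_pos'])
E
```

```text
pics
workcell.py
(array([ 1.1297571 , -0.03523555,  0.86855124]), array([-0.61208719,  0.1502314 , -0.77659228]))
(array([0.40729732, 0.09938131, 1.35411631]), array([ 7.92039762e-02,  5.74876872e-04, -9.96893460e-01]))
0.1 [ 1.59723525e-01  9.87161384e-01 -8.58140074e-04 -2.45216484e-04] [0.19685454 0.59260708 0.22953366]
```

View pics/s0.png

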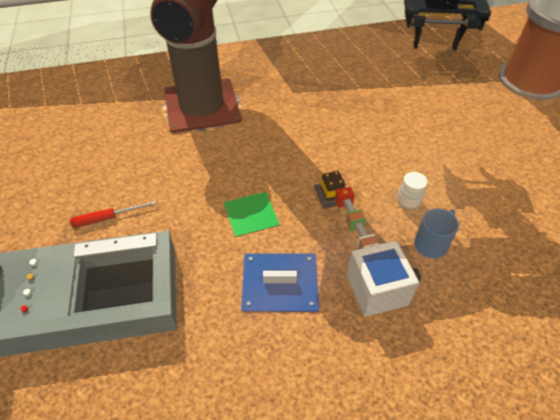

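View pics/t0.png

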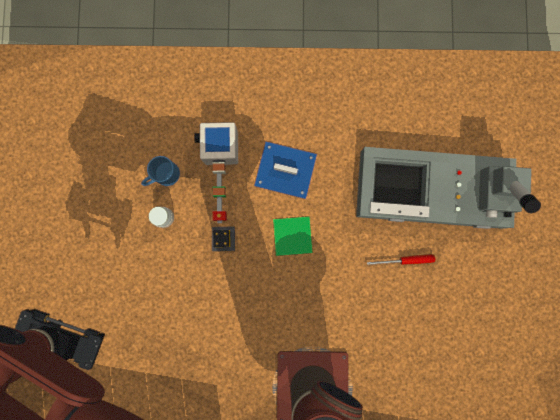

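The scene view shows the transformer at (332,188), the bar running to the white box at (380,280), two or three bobbins, the mat at (251,213), the cover at (280,282) and the well at (118,280). The top view shows the winder at (218,140), the bar down to (220,220), the transformer at (222,238), the mat at (293,236), the cover at (286,169) and the well at (400,185). I'll enlarge both.

```bash
python3 - <<'E'
import cv2,numpy as np
t=cv2.imread('pics/t0.png');s=cv2.imread('pics/s0.png')
r=lambda p,f:cv2.resize(p,None,fx=f,fy=f,interpolation=cv2.INTER_CUBIC)
a=r(t[120:260,190:323],4)[:, :]   # 532x560
b=r(s[165:305,310:377],4) # 268x560
c=np.zeros((560,800,3),np.uint8);c[:,:532]=a;c[:,532:]=b
cv2.imwrite('pics/c1.png',c)
c=np.zeros((600,800,3),np.uint8)
c[:320,:]=r(t[140:220,350:550],4); q=r(s[228:340,60:320],3);c[320:,:780]=q[:280]
c[320:,:780]=r(s[230:323,60:320],3)[:280] if 0 else cv2.resize(q,(780,336))[:280]
cv2.imwrite('pics/c2.png',c)
E
```

```text
(no output)
```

View pics/c1.png

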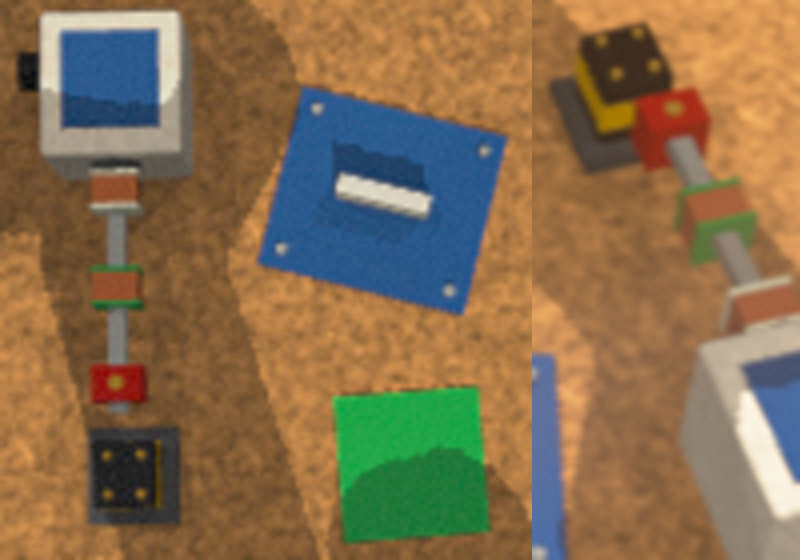

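View pics/c2.png

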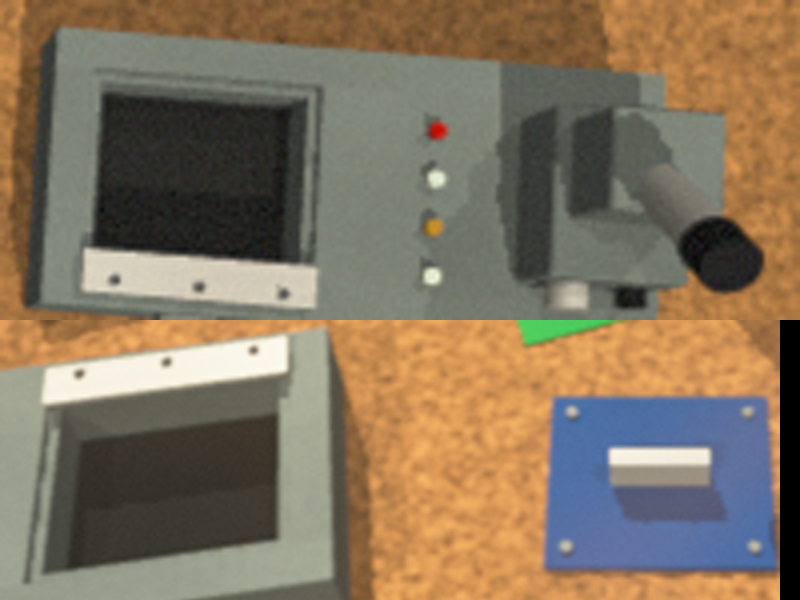

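Two bobbins are present: white at top-crop (115,190), against the box, and green at (117,286). The collar is at (116,382). The case lip runs along its side nearer the robot.

```bash
python3 - <<'E'
from h import *
T=lambda u,v:('t0',190+u/4-.4,120+v/4-.4)
S=lambda u,v:('s0',310+(u-532)/4-.4,165+v/4-.4)
T2=lambda u,v:('t0',350+u/4-.4,140+v/4-.4)
S2=lambda u,v:('s0',60+u/3-.3,228+(v-320)/3-.3)
print('term',[tri(T(*a),S(*b)) for a,b in [((107,455),(600,42)),((141,455),(616,73)),((141,493),(653,66)),((107,495),(638,31))]])
print('term2',[tri(T(*a),S(*b)) for a,b in [((107,495),(600,42)),((107,455),(638,31)),((141,455),(653,66)),((141,493),(616,73))]])
print('collar',tri(T(116,382),S(674,108)))
for n,z,l in [('foot',.01,[(89,428),(180,428),(180,524),(89,523)]),('green',.08,[(92,265),(142,265),(142,307),(92,308)]),('white',.08,[(91,170),(140,170),(140,212),(91,212)]),('bar',.071,[(118,410),(116,230)]),
 ('cover',.005,[(302,86),(506,136),(463,314),(258,263)]),('rib',.035,[(340,172),(433,197),(429,217),(335,192)]),('mat',.003,[(332,396),(478,386),(489,529),(344,543)]),('collartop',.0815,[(92,365),(144,365),(144,402),(91,402)])]:
  P=np.array([atz(*T(*a),z) for a in l]);print(n,P[:,:2].tolist(),P.mean(0).round(4),[round(float(x),4) for x in np.linalg.norm(P-np.roll(P,-1,0),axis=1)])
print('lipholes',[tri(T2(*a),S2(*b)) for a,b in [((115,279),(253,350)),((199,287),(166,361)),((283,293),(80,373))]])
P=[atz(*T2(*a),.078)[:2].tolist() for a in [(84,248),(318,268),(316,308),(83,291)]];print('lip',P)
P=[atz(*T2(*a),.07)[:2].tolist() for a in [(60,28),(100,75),(322,88),(664,75)]];print('top',P)
print('ribS',tri(T(386.5,184.5),S2(660,457)))
o=probe_bus.get_obs();M=np.array(get_image('wrist')['hand_eye']);print(M.round(3),o['tool_pos'],R.from_quat(o['orientation']).as_matrix().round(2).tolist())
E
```

```text
term [(array([0.4368, 0.2628, 0.084 ]), [0.0156, 0.0156]), (array([0.4413, 0.2569, 0.0613]), [0.0001, 0.0001]), (array([0.4189, 0.2737, 0.0387]), [0.0151, 0.0151]), (array([0.4125, 0.2801, 0.0621]), [0.0004, 0.0004])]
term2 [(array([0.4098, 0.2699, 0.0538]), [0.012, 0.012]), (array([0.4392, 0.2728, 0.0914]), [0.0044, 0.0044]), (array([0.4444, 0.2667, 0.0674]), [0.0108, 0.0108]), (array([0.4155, 0.2637, 0.0317]), [0.0038, 0.0038])]
collar (array([0.4921, 0.2732, 0.0816]), [0.0, 0.0])
foot [[0.4624, 0.3023], [0.4631, 0.2347], [0.392, 0.2333], [0.392, 0.3006]] [0.4274 0.2677 0.01  ] [0.0676, 0.0711, 0.0673, 0.0704]
green [[0.5753, 0.2924], [0.5757, 0.2569], [0.5457, 0.2563], [0.5446, 0.2917]] [0.5603 0.2743 0.08  ] [0.0355, 0.03, 0.0354, 0.0307]
white [[0.6436, 0.2947], [0.644, 0.2598], [0.6137, 0.2591], [0.6133, 0.294]] [0.6286 0.2769 0.08  ] [0.0349, 0.0303, 0.0349, 0.0303]
bar [[0.4729, 0.2728], [0.6019, 0.2772]] [0.5374 0.275  0.071 ] [0.1291, 0.1291]
cover [[0.7239, 0.1477], [0.6872, -0.0074], [0.5512, 0.0244], [0.5881, 0.1789]] [0.6376 0.0859 0.005 ] [0.1594, 0.1397, 0.1588, 0.139
[... 319 characters left out ...]
2, 0.2532], [0.4778, 0.2906]] [0.491  0.272  0.0815] [0.0367, 0.0261, 0.0374, 0.0261]
lipholes [(array([ 0.5134, -0.179 ,  0.0795]), [0.0004, 0.0004]), (array([ 0.5084, -0.2388,  0.0791]), [0.0006, 0.0006]), (array([ 0.5048, -0.2979,  0.0792]), [0.0002, 0.0002])]
lip [[0.5354, -0.1571], [0.523, -0.3233], [0.4945, -0.3214], [0.5048, -0.1562]]
top [[0.6958, -0.1424], [0.6617, -0.171], [0.654, -0.3311], [0.6663, -0.5785]]
ribS (array([0.6425, 0.0836, 0.0415]), [0.0004, 0.0004])
[[-0.001 -0.958 -0.287  0.079]
 [ 1.    -0.    -0.001 -0.001]
 [ 0.001 -0.287  0.958 -0.155]
 [ 0.     0.     0.     1.   ]] [0.19685454 0.59260708 0.22953366] [[-0.95, 0.32, -0.0], [0.32, 0.95, -0.0], [0.0, -0.0, -1.0]]
```

Heights agree with the text: terminals 0.062, collar top 0.0815, lip 0.079. Bar yaw is about 0.03 rad and case yaw about -0.073 rad, with the well centre near (0.588,-0.245). I'll start with the transformer.

```bash
cat > plan.py <<'E'
import sys
from h import *
def plan(x,y,z,yaw=None):
    o=probe_bus.get_obs();Rm=R.from_quat(o['orientation']).as_matrix()
    d=Rm.T@(np.array([x,y,z])-o['tool_pos']);a=np.arctan2(Rm[1,1],Rm[0,1])-np.pi/2
    print('d tool',d.round(4),'yaw now',round(a,4),'turn' , None if yaw is None else round((a-yaw+np.pi/2)%np.pi-np.pi/2,4),'tilt',Rm[:,2].round(3))
if __name__=='__main__': plan(*map(float,sys.argv[1:]))
E
```

shift_gripper(rows=[[0,0,0,-0.12],[0,0,0,-0.12],[0,0,0,-0.11],[0,0,0,0],[0,0,0,0]], jaw=1.0)

```text
time: 0.65
tool_pos: [0.197, 0.593, 0.2302]
orientation: [-0.013, 1.0, -0.0, -0.0]
ft_force: [0.3, -0.8, -0.5]
width: 1.001
gripper_force: 0.0
```

```bash
python3 plan.py .4272 .268 .15 .018
```

```text
d tool [-0.2216 -0.3309  0.0803] yaw now 0.0263 turn 0.0083 tilt [-0. -0. -1.]
```

shift_gripper(rows=[[-0.024,-0.036,0,0.008],[-0.024,-0.036,0,0],[-0.024,-0.036,0,0],[-0.024,-0.036,0,0],[-0.024,-0.036,0.01,0],[-0.024,-0.036,0.01,0],[-0.024,-0.036,0.01,0],[-0.024,-0.036,0.01,0],[-0.024,-0.036,0.01,0],[0,0,0,0]])

```text
time: 1.65
tool_pos: [0.4219, 0.2698, 0.1792]
orientation: [-0.007, 1.0, -0.001, -0.001]
ft_force: [0.0, 0.3, 0.9]
width: 0.999
gripper_force: 0.0
```

shift_gripper(rows=[[0,0,0,0],[0,0,0,0]])

```text
time: 1.85
tool_pos: [0.4199, 0.2746, 0.1808]
orientation: [-0.01, 1.0, 0.0, 0.0]
ft_force: [0.4, 0.2, 0.7]
width: 1.004
gripper_force: 0.0
```

```bash
python3 - <<'E'
from h import *
from plan import plan
plan(.4272,.268,.03,.018)
snap('wrist','w1')
print(proj('w1',[[.4413,.2569,.0613],[.4125,.2801,.0621],[.4624,.3023,.01],[.392,.2333,.01],[.472,.2725,.065]]))
E
```

```text
d tool [-0.0071 -0.0069  0.1508] yaw now 0.0205 turn 0.0025 tilt [ 0.     0.001 -1.   ]
[[266.8 228.3]
 [290.8 201. ]
 [307.5 230.9]
 [248.4 170.5]
 [281.9 258.4]]
```

View pics/w1.png

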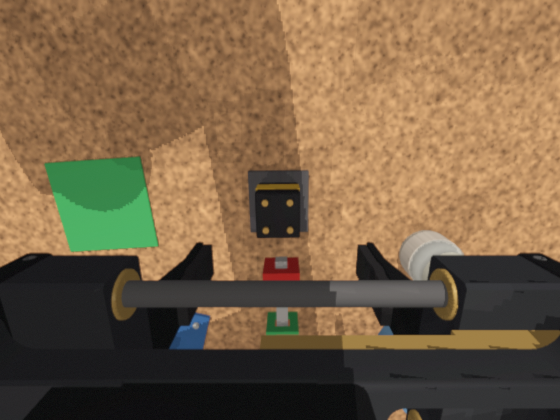

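The wrist picture shows the terminals at (265,229) and (290,203) and foot corner (248,171), within about 2 px of prediction. I'll go down, grip and lift.

shift_gripper(rows=[[-0.007,-0.007,0.03,0.002],[0,0,0.03,0],[0,0,0.03,0],[0,0,0.03,0],[0,0,0.02,0],[0,0,0.01,0],[0,0,0,0],[0,0,0,0]])

```text
time: 2.7
tool_pos: [0.4278, 0.268, 0.0315]
orientation: [-0.01, 1.0, 0.0, 0.001]
ft_force: [-1.2, -0.2, -0.6]
width: 1.0
gripper_force: 0.0
```

shift_gripper(rows=[[0,0,0,0],[0,0,0,0],[0,0,0,0],[0,0,0,0],[0,0,0,0],[0,0,0,0],[0,0,0,0],[0,0,0,0]], jaw=0.0)

```text
time: 3.5
tool_pos: [0.4274, 0.2672, 0.0306]
orientation: [-0.01, 1.0, 0.0, 0.0]
ft_force: [-0.0, 1.0, -0.4]
width: 0.505
gripper_force: 29.9
```

shift_gripper(rows=[[0,0,-0.01,0],[0,0,-0.01,0],[0,0,-0.01,0],[0,0,-0.01,0],[0,0,0,0],[0,0,0,0]])

```text
time: 4.1
tool_pos: [0.4276, 0.2672, 0.071]
orientation: [-0.01, 1.0, 0.0, 0.0]
ft_force: [-0.1, 0.0, -6.4]
width: 0.503
gripper_force: 30.0
```

```bash
python3 plan.py .4389 .0626 .08 .018
```

```text
d tool [-0.0074 -0.2048 -0.009 ] yaw now 0.0192 turn 0.0012 tilt [ 0.001  0.    -1.   ]
```

shift_gripper(rows=[[-0.001,-0.02,0,0],[-0.001,-0.025,0,0],[-0.001,-0.025,0.005,0],[-0.001,-0.025,0.005,0],[-0.001,-0.025,0.005,0],[-0.001,-0.025,0.005,0],[-0.001,-0.025,0,0],[0,-0.02,0,0],[0,-0.015,0,0],[0,0,0,0]])

```text
time: 5.1
tool_pos: [0.4379, 0.0608, 0.0501]
orientation: [-0.009, 1.0, -0.0, -0.0]
ft_force: [0.4, -0.1, -6.3]
width: 0.504
gripper_force: 30.0
```

shift_gripper(rows=[[0,0,0,0],[0,0,0,0]])

```text
time: 5.3
tool_pos: [0.438, 0.0629, 0.0503]
orientation: [-0.01, 1.0, 0.0, -0.0]
ft_force: [-0.7, -0.2, -5.7]
width: 0.501
gripper_force: 30.0
```

```bash
python3 plan.py .4389 .0626 .035 .018; python3 - <<'E'
from h import *
snap('scene','s1'); crop('s1',180,150,420,310,'s1c',3)
E
```

```text
d tool [-0.0009 -0.0003  0.0153] yaw now 0.0195 turn 0.0015 tilt [-0.001  0.    -1.   ]
```

View pics/s1c.png

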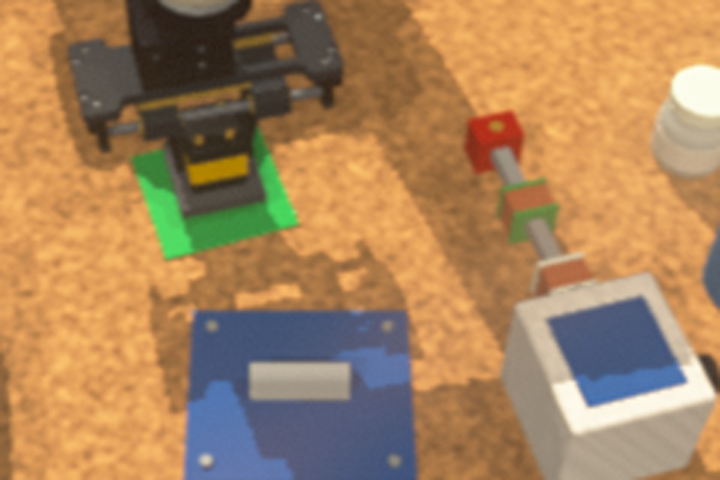

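The transformer is held upright over the mat's middle, crop (215,170), and collar and both bobbins are undisturbed. I'll set it down and go over the collar.

shift_gripper(rows=[[-0.001,0,0.008,0],[0,0,0.006,0],[0,0,0.003,0],[0,0,0,0],[0,0,0,0]])

```text
time: 5.85
tool_pos: [0.4389, 0.0627, 0.0335]
orientation: [-0.01, 1.0, 0.0, -0.001]
ft_force: [-2.4, 1.8, 2.8]
width: 0.504
gripper_force: 30.0
```

shift_gripper(rows=[[0,0,0,0],[0,0,0,0],[0,0,0,0],[0,0,0,0],[0,0,0,0]], jaw=1.0)

```text
time: 6.35
tool_pos: [0.4396, 0.0622, 0.0337]
orientation: [-0.01, 1.0, -0.0, 0.0]
ft_force: [0.3, 0.4, 0.3]
width: 0.871
gripper_force: 0.0
```

shift_gripper(rows=[[0,0,-0.02,0],[0,0,-0.04,0],[0,0,-0.04,0],[-0.01,0.03,-0.03,-0.01],[-0.01,0.04,0,0],[-0.01,0.04,0,0],[-0.01,0.04,0,0],[-0.01,0.04,0,0],[0,0.015,0,0],[0,0,0,0]])

```text
time: 7.35
tool_pos: [0.4831, 0.2701, 0.1632]
orientation: [-0.016, 1.0, -0.0, -0.0]
ft_force: [0.1, -0.8, -0.0]
width: 1.0
gripper_force: 0.0
```

shift_gripper(rows=[[0,0,0,0],[0,0,0,0]])

```text
time: 7.55
tool_pos: [0.4834, 0.2672, 0.1633]
orientation: [-0.014, 1.0, -0.0, -0.0]
ft_force: [-0.2, 0.1, -0.2]
width: 0.999
gripper_force: 0.0
```

```bash
python3 plan.py .4915 .2727 .0525 .031;  python3 - <<'E'
from h import *
snap('wrist','w2');snap('scene','s2');snap('top','t2')
a=cv2.imread('pics/w2.png')[180:300,200:360];c=np.zeros((600,800,3),np.uint8)
c[:360,:480]=cv2.resize(a,None,fx=3,fy=3,interpolation=cv2.INTER_CUBIC)
a=cv2.imread('pics/s2.png')[180:260,210:310];c[:240,490:790]=cv2.resize(a,None,fx=3,fy=3,interpolation=cv2.INTER_CUBIC)
a=cv2.imread('pics/t2.png')[140:260,240:340];c[240:600,490:790]=cv2.resize(a,None,fx=3,fy=3,interpolation=cv2.INTER_CUBIC)
cv2.imwrite('pics/c3.png',c)
print(proj('w2',[[.4921,.2732,.0816],[.491,.272,.0816],[.472,.2725,.071],[.5603,.2743,.08]]))
E
```

```text
d tool [-0.0083  0.0053  0.1108] yaw now 0.0282 turn -0.0028 tilt [-0.    -0.001 -1.   ]
[[291.9 230.3]
 [290.5 229.1]
 [291.6 204.5]
 [290.5 298.4]]
```

View pics/c3.png

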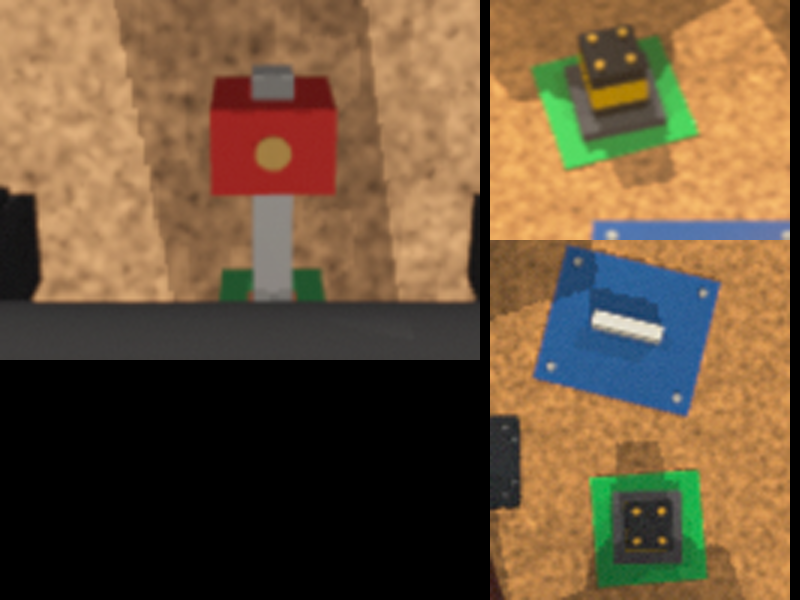

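Transformer stands upright on the mat. The collar dot is at wrist pixel (290.7,231), so the collar is at (0.492,0.2725). I'll grip it and slide it off.

shift_gripper(rows=[[-0.008,0.005,0.02,-0.003],[0,0,0.03,0],[0,0,0.03,0],[0,0,0.02,0],[0,0,0.011,0],[0,0,0,0],[0,0,0,0]])

```text
time: 8.4
tool_pos: [0.4921, 0.2738, 0.0534]
orientation: [-0.016, 1.0, 0.0, 0.001]
ft_force: [1.2, -1.2, 0.4]
width: 1.001
gripper_force: 0.0
```

shift_gripper(rows=[[0,0,0,0],[0,0,0,0],[0,0,0,0],[0,0,0,0],[0,0,0,0],[0,0,0,0],[0,0,0,0],[0,0,0,0]], jaw=0.0)

```text
time: 9.2
tool_pos: [0.4914, 0.2738, 0.0525]
orientation: [-0.016, 1.0, -0.0, -0.0]
ft_force: [-0.3, -0.2, -0.2]
width: 0.406
gripper_force: 30.0
```

```bash
python3 plan.py .441 .2709 .0525 .031
```

```text
d tool [ 0.0504 -0.0013 -0.    ] yaw now 0.0322 turn 0.0012 tilt [-0. -0. -1.]
```

shift_gripper(rows=[[0,0,-0.0015,0],[0.01,0,0,0],[0.01,0,0,0],[0.01,0,0,0],[0.012,0,0,0],[0.015,0,0,0],[0.01,0,0,0],[0,0,0,0]])

```text
time: 10.0
tool_pos: [0.4226, 0.2716, 0.0538]
orientation: [-0.017, 1.0, -0.0, -0.001]
ft_force: [-0.4, -0.6, -2.1]
width: 0.413
gripper_force: 30.0
```

shift_gripper(rows=[[0,0,-0.03,0],[0,0,-0.03,0],[0,0,-0.02,0],[0,0,0,0],[0,0,0,0]])

```text
time: 10.5
tool_pos: [0.4248, 0.2717, 0.134]
orientation: [-0.016, 1.0, 0.0, 0.0]
ft_force: [0.0, -0.4, -1.2]
width: 0.413
gripper_force: 30.0
```

```bash
python3 plan.py .548 -.242 .135 -.0735; python3 - <<'E'
from h import *
print(probe_bus.get_obs()['ft_force'].__repr__())
x=np.array([.9973,-.0735]);
for a in(-.04,0,.04):print(a,np.array([.5885,-.2448])+a*x)
E
```

```text
d tool [-0.1066 -0.5174 -0.001 ] yaw now 0.0321 turn 0.1056 tilt [ 0.001  0.    -1.   ]
array([ 0.03563437, -0.443412  , -1.22562932])
-0.04 [ 0.548608 -0.24186 ]
0 [ 0.5885 -0.2448]
0.04 [ 0.628392 -0.24774 ]
```

shift_gripper(rows=[[-0.008,-0.035,0,0],[-0.009,-0.043,0,0],[-0.009,-0.043,0,0],[-0.009,-0.043,0,0],[-0.009,-0.043,0,0],[-0.009,-0.043,0,0],[-0.009,-0.043,0,0],[-0.009,-0.043,0,0],[-0.009,-0.043,0,0],[-0.009,-0.043,0,0]])

```text
time: 11.5
tool_pos: [0.526, -0.1487, 0.1318]
orientation: [-0.016, 1.0, 0.001, -0.001]
ft_force: [1.1, -0.2, -1.5]
width: 0.412
gripper_force: 30.0
```

shift_gripper(rows=[[-0.009,-0.043,0,0],[-0.009,-0.04,0,0],[0,-0.012,0,0.105],[0,0,0,0],[0,0,0,0]])

```text
time: 12.0
tool_pos: [0.5469, -0.2408, 0.132]
orientation: [0.035, 0.999, 0.001, -0.001]
ft_force: [0.2, 0.6, -0.6]
width: 0.41
gripper_force: 30.0
```

```bash
python3 plan.py .5486 -.2419 .032 -.0735;python3 - <<'E'
from h import *
snap('wrist','w3')
c=np.array([.5885,-.2448]);x=np.array([.9973,-.0735]);y=np.array([.0735,.9973])
P=[[*(c+a*x+b*y),z] for a,b,z in [(-.06,0,.078),(-.06,.083,.078),(-.06,-.083,.078),(.072,.083,.07),(.072,-.083,.07),(.064,.075,.064),(.064,-.075,.064)]]
print(proj('w3',P))
E
```

```text
d tool [-0.002  -0.0012  0.1   ] yaw now -0.071 turn 0.0025 tilt [-0.003  0.002 -1.   ]
[[283.9 209.1]
 [395.5 209.3]
 [172.2 209. ]
 [376.1 347.9]
 [191.2 347.8]
 [366.1 335.8]
 [201.2 335.7]]
```

View pics/w3.png

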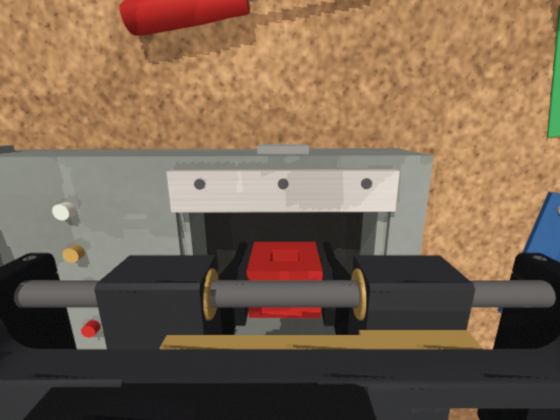

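The wrist view shows the lip edge at v=211, u 169 to 396, within 2 px of the model, and the collar held over the well at (285,265). I'll lower it in and release.

shift_gripper(rows=[[-0.003,-0.001,0.02,0.002],[0,0,0.025,0],[0,0,0.025,0],[0,0,0.02,0],[0,0,0.008,0],[0,0,0.002,0],[0,0,0,0],[0,0,0,0]])

```text
time: 12.85
tool_pos: [0.5519, -0.2431, 0.0355]
orientation: [0.037, 0.999, -0.001, 0.001]
ft_force: [-0.3, -0.2, -0.3]
width: 0.409
gripper_force: 30.0
```

shift_gripper(rows=[[0,0,0,0],[0,0,0,0],[0,0,0,0]], jaw=0.6)

```text
time: 13.15
tool_pos: [0.5513, -0.2432, 0.0347]
orientation: [0.037, 0.999, -0.0, 0.0]
ft_force: [-0.1, -1.1, -0.5]
width: 0.566
gripper_force: 0.0
```

shift_gripper(rows=[[0,0,-0.02,0],[0,0,-0.03,0],[0,0,-0.03,0],[0,0,-0.03,0],[0,0,0,0],[0,0,0,0]])

```text
time: 13.75
tool_pos: [0.5515, -0.2432, 0.145]
orientation: [0.037, 0.999, -0.001, 0.001]
ft_force: [0.3, 0.3, -0.2]
width: 0.603
gripper_force: 0.0
```

```bash
python3 plan.py .5603 .2743 .15 .031; python3 - <<'E'
from h import *
snap('wrist','w4')
E
```

```text
d tool [ 0.0299  0.5168 -0.0055] yaw now -0.0749 turn -0.1059 tilt [ 0.002 -0.001 -1.   ]
```

View pics/w4.png

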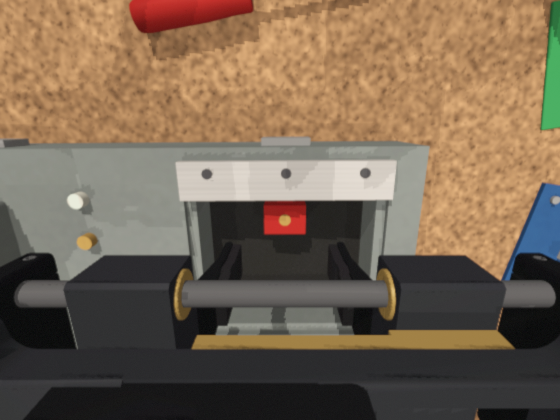

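The collar lies flat in the well, dot at (285,220). Next is the green bobbin.

shift_gripper(rows=[[0,0.01,0,-0.106],[-0.002,0.04,0,0],[-0.002,0.043,0,0],[-0.002,0.043,0,0],[-0.002,0.043,0,0],[-0.002,0.043,0,0],[-0.002,0.043,0,0],[-0.002,0.043,0,0],[-0.002,0.043,0,0],[-0.002,0.043,0,0]], jaw=0.75)

```text
time: 14.8
tool_pos: [0.5562, 0.1531, 0.142]
orientation: [-0.016, 1.0, -0.0, -0.002]
ft_force: [0.9, 0.3, -0.0]
width: 0.748
gripper_force: 0.0
```

shift_gripper(rows=[[-0.002,0.043,0,0],[-0.002,0.04,0,0],[-0.001,0.03,0,0],[0,0.01,0,0],[0,0,0,0],[0,0,0,0]])

```text
time: 15.4
tool_pos: [0.5583, 0.2735, 0.1428]
orientation: [-0.016, 1.0, -0.001, -0.001]
ft_force: [0.6, -1.2, 0.2]
width: 0.749
gripper_force: 0.0
```

```bash
python3 - <<'E'
from h import *
from plan import plan
plan(.5603,.2743,.052,.031)
snap('wrist','w5'); snap('top','t5');
c=np.zeros((560,800,3),np.uint8)
c[:360,:480]=cv2.resize(cv2.imread('pics/w5.png')[160:280,200:360],None,fx=3,fy=3,interpolation=cv2.INTER_CUBIC)
c[:400,480:800]=cv2.resize(cv2.imread('pics/t5.png')[130:230,360:440],None,fx=4,fy=4,interpolation=cv2.INTER_CUBIC)
cv2.imwrite('pics/c5.png',c)
print(proj('w5',[[.5753,.2924,.08],[.5757,.2569,.08],[.5457,.2563,.08],[.5446,.2917,.08]]).tolist())
E
```

```text
d tool [-0.0022  0.0009  0.0908] yaw now 0.0311 turn 0.0001 tilt [-0.002 -0.001 -1.   ]
[[308.1, 248.8], [264.1, 247.9], [263.7, 212.3], [309.3, 212.3]]
```

View pics/c5.png

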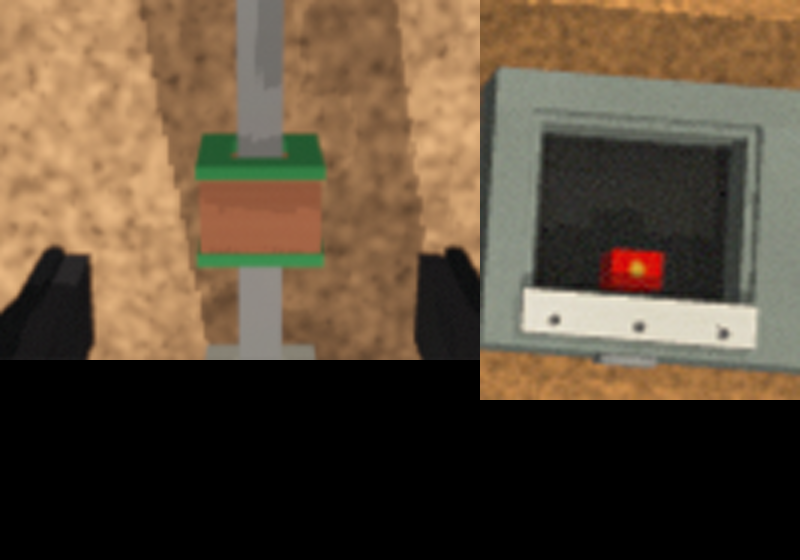

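The green bobbin is where predicted: top spans u 265 to 308, v 215 to 249. I'll grip it and slide it off.

shift_gripper(rows=[[-0.003,0.001,0.02,0],[0,0,0.03,0],[0,0,0.025,0],[0,0,0.016,0],[0,0,0,0],[0,0,0,0]])

```text
time: 16.1
tool_pos: [0.5623, 0.2752, 0.0536]
orientation: [-0.015, 1.0, 0.0, 0.0]
ft_force: [0.9, 0.3, -0.5]
width: 0.754
gripper_force: 0.0
```

shift_gripper(rows=[[0,0,0,0],[0,0,0,0],[0,0,0,0],[0,0,0,0],[0,0,0,0],[0,0,0,0]], jaw=0.0)

```text
time: 16.7
tool_pos: [0.562, 0.2758, 0.0534]
orientation: [-0.016, 1.0, 0.0, 0.0]
ft_force: [-0.3, 0.2, 2.0]
width: 0.387
gripper_force: 30.0
```

shift_gripper(rows=[[0,0,-0.002,0],[0.01,0,0,0],[0.015,0,0,0],[0.015,0,0,0],[0.015,0,0,0],[0.015,0,0,0],[0.015,0,0,0],[0.015,0,0,0],[0.015,0,0,0],[0,0,0,0]])

```text
time: 17.7
tool_pos: [0.4442, 0.2718, 0.0543]
orientation: [-0.016, 1.0, -0.0, -0.001]
ft_force: [0.4, -0.4, 0.0]
width: 0.389
gripper_force: 30.0
```

shift_gripper(rows=[[0,0,-0.03,0],[0,0,-0.03,0],[0,0,-0.025,0],[0,0,0,0]])

```text
time: 18.1
tool_pos: [0.45, 0.2733, 0.1445]
orientation: [-0.016, 1.0, 0.001, 0.004]
ft_force: [0.5, -0.5, -0.2]
width: 0.387
gripper_force: 30.0
```

```bash
python3 plan.py .590 -.2455 .14 -.0735
```

```text
d tool [-0.1237 -0.5229  0.0039] yaw now 0.0312 turn 0.1047 tilt [ 0.008  0.003 -1.   ]
```

shift_gripper(rows=[[-0.010,-0.035,0,0],[-0.011,-0.043,0,0],[-0.011,-0.043,0,0],[-0.011,-0.043,0,0],[-0.011,-0.043,0,0],[-0.011,-0.043,0,0],[-0.011,-0.043,0,0],[-0.011,-0.043,0,0],[-0.011,-0.043,0,0],[-0.011,-0.043,0,0]])

```text
time: 19.1
tool_pos: [0.5688, -0.1482, 0.1387]
orientation: [-0.015, 1.0, 0.0, -0.001]
ft_force: [0.3, 0.4, -0.4]
width: 0.384
gripper_force: 30.0
```

shift_gripper(rows=[[-0.011,-0.043,0,0],[-0.008,-0.043,0,0],[0,-0.012,0,0.105],[0,0,0,0],[0,0,0,0]])

```text
time: 19.6
tool_pos: [0.5904, -0.2431, 0.1386]
orientation: [0.036, 0.999, 0.001, -0.001]
ft_force: [-0.0, 0.8, -0.3]
width: 0.386
gripper_force: 30.0
```

```bash
python3 plan.py .594 -.2459 .03 -.0735
```

```text
d tool [-0.004  -0.0027  0.1086] yaw now -0.072 turn 0.0015 tilt [-0.002  0.002 -1.   ]
```

shift_gripper(rows=[[-0.004,-0.003,0.02,0.002],[0,0,0.025,0],[0,0,0.025,0],[0,0,0.02,0],[0,0,0.013,0],[0,0,0.005,0],[0,0,0,0],[0,0,0,0]])

```text
time: 20.4
tool_pos: [0.5956, -0.2469, 0.033]
orientation: [0.037, 0.999, -0.0, 0.001]
ft_force: [0.2, -0.9, -0.6]
width: 0.388
gripper_force: 30.0
```

shift_gripper(rows=[[0,0,0,0],[0,0,0,0],[0,0,0,0]], jaw=0.55)

```text
time: 20.7
tool_pos: [0.5952, -0.2472, 0.0326]
orientation: [0.038, 0.999, -0.0, 0.0]
ft_force: [-0.0, -0.6, 0.5]
width: 0.531
gripper_force: 0.0
```

shift_gripper(rows=[[0,0,-0.02,0],[0,0,-0.03,0],[0,0,-0.03,0],[0,0,-0.03,0],[0,0,0,0],[0,0,0,0]])

```text
time: 21.3
tool_pos: [0.5954, -0.2474, 0.1432]
orientation: [0.038, 0.999, -0.001, 0.001]
ft_force: [0.6, 0.1, -0.5]
width: 0.553
gripper_force: 0.0
```

```bash
python3 plan.py .6295 .2768 .15 .031
```

```text
d tool [ 0.0057  0.5252 -0.0074] yaw now -0.0759 turn -0.1069 tilt [ 0.002 -0.001 -1.   ]
```

shift_gripper(rows=[[0,0.01,0,-0.107],[-0.004,0.04,0,0],[-0.004,0.043,0,0],[-0.004,0.043,0,0],[-0.004,0.043,0,0],[-0.004,0.043,0,0],[-0.004,0.043,0,0],[-0.004,0.043,0,0],[-0.004,0.043,0,0],[-0.004,0.043,0,0]], jaw=0.75)

```text
time: 22.3
tool_pos: [0.6182, 0.1495, 0.1398]
orientation: [-0.016, 1.0, -0.0, -0.002]
ft_force: [0.9, -0.8, 0.7]
width: 0.748
gripper_force: 0.0
```

shift_gripper(rows=[[-0.004,0.043,0,0],[-0.004,0.04,0,0],[-0.002,0.03,0,0],[0,0.016,0,0],[0,0,0,0],[0,0,0,0]])

```text
time: 22.9
tool_pos: [0.6251, 0.276, 0.1409]
orientation: [-0.016, 1.0, -0.001, -0.001]
ft_force: [0.1, -0.5, 0.2]
width: 0.748
gripper_force: 0.0
```

```bash
python3 - <<'E'
from h import *
from plan import plan
plan(.628,.2768,.053,.031)
snap('wrist','w6'); snap('top','t6');
c=np.zeros((560,800,3),np.uint8)
c[:480,:480]=cv2.resize(cv2.imread('pics/w6.png')[160:320,200:360],None,fx=3,fy=3,interpolation=cv2.INTER_CUBIC)
c[:400,480:800]=cv2.resize(cv2.imread('pics/t6.png')[130:230,360:440],None,fx=4,fy=4,interpolation=cv2.INTER_CUBIC)
cv2.imwrite('pics/c6.png',c)
print(proj('w6',[[.6436,.2947,.08],[.644,.2598,.08],[.6137,.2591,.08],[.6133,.294,.08]]).tolist())
E
```

```text
d tool [-0.0031  0.0008  0.0879] yaw now 0.0313 turn 0.0003 tilt [-0.002 -0.001 -1.   ]
[[307.8, 251.5], [264.3, 250.7], [263.8, 214.6], [309.0, 215.4]]
```

View pics/c6.png

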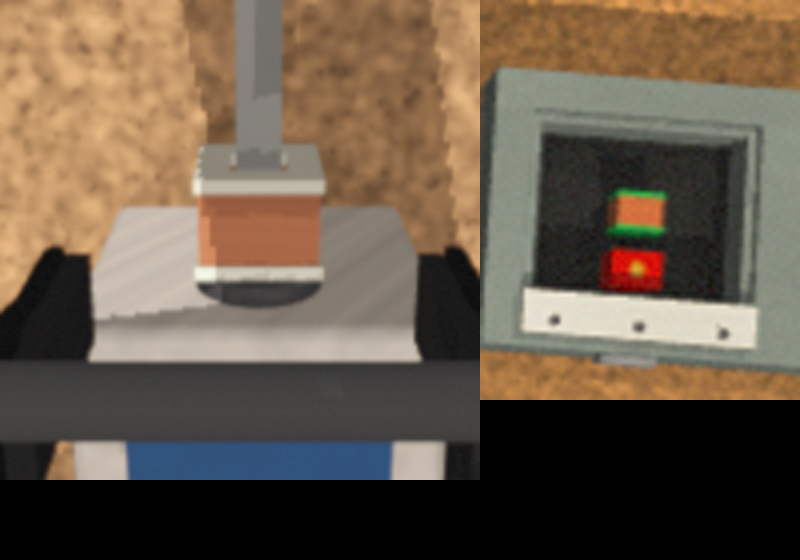

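The white bobbin sits as predicted, top u 265 to 308, v up to 254. The green one lies apart from the collar in the well. I'll repeat for white.

shift_gripper(rows=[[-0.003,0.001,0.02,0],[0,0,0.03,0],[0,0,0.025,0],[0,0,0.014,0],[0,0,0,0],[0,0,0,0]])

```text
time: 23.6
tool_pos: [0.6291, 0.2777, 0.0538]
orientation: [-0.015, 1.0, 0.0, 0.0]
ft_force: [-0.1, -0.4, 0.7]
width: 0.752
gripper_force: 0.0
```

shift_gripper(rows=[[0,0,0,0],[0,0,0,0],[0,0,0,0],[0,0,0,0],[0,0,0,0],[0,0,0,0]], jaw=0.0)

```text
time: 24.2
tool_pos: [0.6286, 0.2784, 0.0533]
orientation: [-0.016, 1.0, 0.0, 0.0]
ft_force: [-0.0, -0.0, 2.1]
width: 0.388
gripper_force: 30.0
```

shift_gripper(rows=[[0,0,-0.002,0],[0.01,0,0,0],[0.02,0,0,0],[0.02,0,0,0],[0.02,0,0,0],[0.02,0,0,0],[0.02,0,0,0],[0.02,0,0,0],[0.02,0,0,0],[0.02,0,0,0]])

```text
time: 25.2
tool_pos: [0.4569, 0.2728, 0.0548]
orientation: [-0.016, 1.0, -0.0, -0.0]
ft_force: [-0.2, -1.0, -0.6]
width: 0.388
gripper_force: 30.0
```

shift_gripper(rows=[[0.015,0,0,0],[0,0,0,0],[0,0,0,0],[0,0,-0.03,0],[0,0,-0.03,0],[0,0,-0.025,0],[0,0,0,0],[0,0,0,0]])

```text
time: 26.0
tool_pos: [0.4447, 0.2727, 0.1405]
orientation: [-0.015, 1.0, 0.0, 0.001]
ft_force: [-0.1, 0.2, -0.8]
width: 0.388
gripper_force: 30.0
```

```bash
python3 plan.py .632 -.2489 .14 -.0735
```

```text
d tool [-1.712e-01 -5.271e-01  5.000e-04] yaw now 0.0308 turn 0.1043 tilt [ 0.002  0.001 -1.   ]
```

shift_gripper(rows=[[-0.012,-0.035,0,0],[-0.014,-0.043,0,0],[-0.014,-0.043,0,0],[-0.014,-0.043,0,0],[-0.014,-0.043,0,0],[-0.014,-0.043,0,0],[-0.014,-0.043,0,0],[-0.014,-0.043,0,0],[-0.014,-0.043,0,0],[-0.014,-0.043,0,0]])

```text
time: 27.0
tool_pos: [0.5941, -0.1468, 0.1377]
orientation: [-0.015, 1.0, 0.001, -0.001]
ft_force: [1.2, -0.1, -0.5]
width: 0.391
gripper_force: 30.0
```

shift_gripper(rows=[[-0.014,-0.043,0,0],[-0.014,-0.043,0,0],[-0.004,-0.017,0,0.105],[0,0,0,0],[0,0,0,0]])

```text
time: 27.5
tool_pos: [0.6288, -0.2465, 0.1377]
orientation: [0.036, 0.999, 0.001, -0.002]
ft_force: [-0.5, 0.9, -0.4]
width: 0.388
gripper_force: 30.0
```

```bash
python3 plan.py .632 -.2489 .03 -.0735
```

```text
d tool [-0.0037 -0.0024  0.1077] yaw now -0.0728 turn 0.0007 tilt [-0.003  0.002 -1.   ]
```

shift_gripper(rows=[[-0.003,-0.003,0.02,0.001],[0,0,0.025,0],[0,0,0.025,0],[0,0,0.02,0],[0,0,0.014,0],[0,0,0.005,0],[0,0,0,0],[0,0,0,0]])

```text
time: 28.3
tool_pos: [0.6331, -0.2495, 0.0316]
orientation: [0.037, 0.999, -0.0, 0.0]
ft_force: [0.3, -0.1, 0.2]
width: 0.387
gripper_force: 30.0
```

shift_gripper(rows=[[0,0,0,0],[0,0,0,0],[0,0,0,0]], jaw=0.55)

```text
time: 28.6
tool_pos: [0.6329, -0.2502, 0.0313]
orientation: [0.037, 0.999, -0.0, 0.0]
ft_force: [-0.6, 0.5, -0.1]
width: 0.532
gripper_force: 0.0
```

shift_gripper(rows=[[0,0,-0.02,0],[0,0,-0.03,0],[0,0,-0.03,0],[0,0,-0.03,0],[0,0.04,-0.03,0],[0,0.04,-0.03,0],[0,0.04,0,0],[0,0.04,0,0],[0,0,0,0],[0,0,0,0]], jaw=0.55)

```text
time: 29.6
tool_pos: [0.6447, -0.0897, 0.2012]
orientation: [0.036, 0.999, -0.0, 0.0]
ft_force: [0.2, -0.6, -0.8]
width: 0.551
gripper_force: 0.0
```

```bash
python3 - <<'E'
from h import *
from plan import plan
plan(.6376,.0859,.015,0)
snap('wrist','w7'); snap('top','t7');snap('scene','s7')
c=np.zeros((600,800,3),np.uint8)
c[:400,:800]=cv2.resize(cv2.imread('pics/t7.png')[130:230,240:440],None,fx=4,fy=4,interpolation=cv2.INTER_CUBIC)
c[400:,:267]=cv2.resize(cv2.imread('pics/w7.png'),(267,200))
c[400:,270:720]=cv2.resize(cv2.imread('pics/s7.png')[225:325,60:285],None,fx=2,fy=2)
cv2.imwrite('pics/c7.png',c)
E
```

```text
d tool [0.0198 0.1748 0.1861] yaw now -0.0726 turn -0.0726 tilt [ 0.    -0.001 -1.   ]
```

View pics/c7.png

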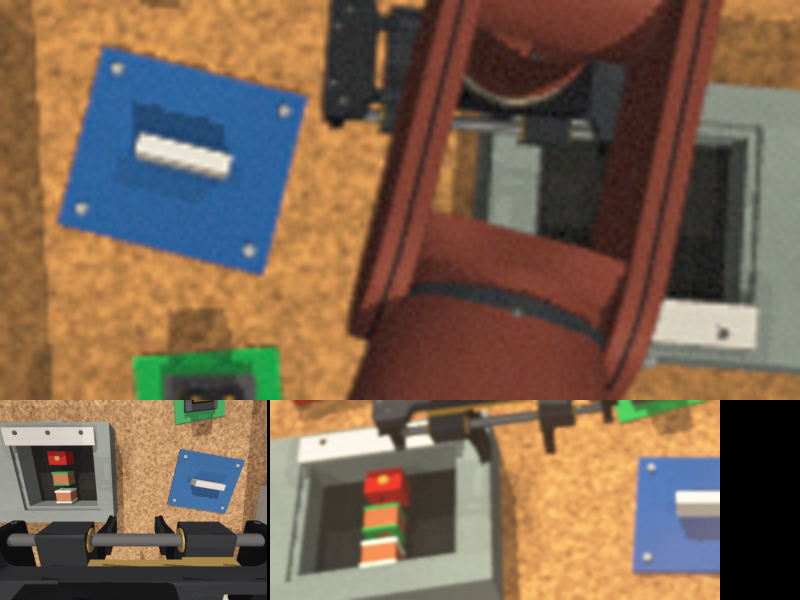

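The three parts lie side by side in the well, in the scene panel at (384,485), (381,518) and (379,550). The cover is unmoved, its rib at (183,155) in the top crop. I'll go over the cover.

shift_gripper(rows=[[0,0,0,0.08],[0,0,0,0.08],[0.01,0.034,0,0],[0.01,0.034,0,0],[0.01,0.034,0,0],[0.01,0.034,0,0],[0.008,0.034,0,0],[0,0,0,0],[0,0,0,0]], jaw=1.0)

```text
time: 30.65
tool_pos: [0.6376, 0.0853, 0.2008]
orientation: [0.117, 0.993, -0.0, -0.0]
ft_force: [-0.1, -0.8, 0.1]
width: 1.0
gripper_force: 0.0
```

```bash
python3 - <<'E'
from h import *
from plan import plan
snap('wrist','w8')
plan(.637,.0855,.016,-.233)
c=cv2.resize(cv2.imread('pics/w8.png')[100:300,160:420],None,fx=3,fy=3,interpolation=cv2.INTER_CUBIC)
cv2.imwrite('pics/c8.png',c)
print(proj('w8',[[.7239,.1477,.005],[.6872,-.0074,.005],[.5512,.0244,.005],[.5881,.1789,.005],[.6525,.1176,.035],[.6346,.0487,.035],[.6197,.0516,.035],[.6375,.1212,.035]]).tolist())
E
```

```text
d tool [0.0009 0.0009 0.1848] yaw now -0.2357 turn -0.0027 tilt [-0.    -0.001 -1.   ]
[[347.7, 243.1], [224.4, 243.3], [216.6, 131.5], [354.0, 131.4], [316.0, 202.4], [253.2, 201.2], [252.2, 188.1], [316.4, 189.1]]
```

View pics/c8.png

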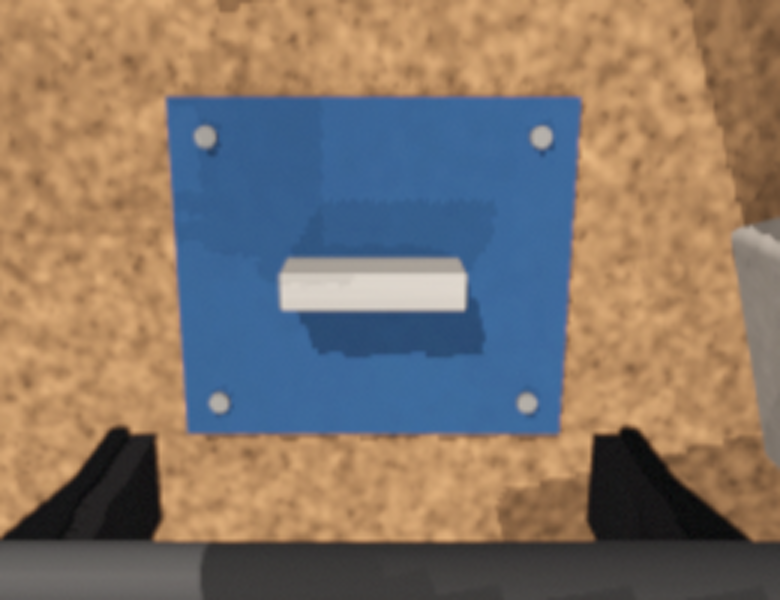

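The cover's corners are at (216,133), (354,133), (347,244) and (222,244), giving yaw -0.235 and centre near (0.638,0.085). The rib is square to the jaws. I'll refine the case pose from the earlier wrist pictures, then grip.

```bash
python3 - <<'E'
from h import *
x=np.array([.9973,-.0735]);y=np.array([.0735,.9973])
for f,l,r,z in [('w3',(169,211.5),(397,211.5),.078),('w4',(179,199.5),(394,199.5),.078)]:
    a=atz(f,*l,z)[:2];b=atz(f,*r,z)[:2];print(f,a,b,'len',np.linalg.norm(a-b),'yaw',-np.arctan2((b-a)[0],(b-a)[1]),'centre',(a+b)/2+.06*x)
for f in ('w3','w4','w7'):
    p=np.load('pics/%s.npz'%f)['p'].astype(int); m=((p.min(2)>150)&(np.ptp(p,axis=2)<45)).astype(np.uint8)
    n,lab,st,ce=cv2.connectedComponentsWithStats(m); 
    for k in np.argsort(-st[1:,4])[:2]+1:
        pts=np.argwhere(lab==k)[:,::-1].astype(np.float32); print(f,st[k],[q.round(1).tolist() for q in cv2.boxPoints(cv2.minAreaRect(pts))])
E
python3 plan.py .6385 .0848 .017 -.2345
```

```text
w3 [ 0.5243 -0.3259] [ 0.5365 -0.1564] len 0.16993848887170912 yaw -0.0718524924019581 centre [ 0.590238 -0.24556 ]
w4 [ 0.5233 -0.3246] [ 0.5359 -0.157 ] len 0.1680729603475824 yaw -0.07503784171642254 centre [ 0.589438 -0.24521 ]
w3 [ 166  169  234   44 9283] [[166.0, 170.0], [399.0, 169.0], [399.20001220703125, 211.0], [166.1999969482422, 212.0]]
w3 [ 52 202  18  19 252] [[52.0, 202.0], [69.0, 202.0], [69.0, 220.0], [52.0, 220.0]]
w4 [  175   148   253    88 10008] [[174.6999969482422, 161.10000610351562], [426.8999938964844, 147.60000610351562], [431.5, 233.5], [179.3000030517578, 247.10000610351562]]
w4 [ 67 192  17  18 229] [[67.0, 209.0], [67.0, 192.0], [83.0, 192.0], [83.0, 209.0]]
w7 [   1   56  198   40 7119] [[1.0, 56.900001525878906], [197.8000030517578, 55.79999923706055], [198.0, 94.0], [1.2000000476837158, 95.19999694824219]]
w7 [   0  167  238   89 6518] [[0.0, 255.0], [0.0, 167.0], [237.0, 167.0], [237.0, 255.0]]
d tool [-0.0008  0.0006  0.1838] yaw now -0.2357 turn -0.0012 tilt [-0.    -0.001 -1.   ]
```

shift_gripper(rows=[[0,0,0.04,-0.001],[0,0,0.04,0],[0,0,0.03,0],[0,0,0.03,0],[0,0,0.02,0],[0,0,0.01,0],[0,0,0,0],[0,0,0,0]])

```text
time: 31.5
tool_pos: [0.6384, 0.085, 0.032]
orientation: [0.117, 0.993, 0.0, 0.001]
ft_force: [0.0, 0.1, -0.3]
width: 0.999
gripper_force: 0.0
```

```bash
python3 plan.py .6385 .0848 .017 -.2345
```

```text
d tool [-0.0001 -0.0002  0.015 ] yaw now -0.2349 turn -0.0004 tilt [ 0.001 -0.    -1.   ]
```

shift_gripper(rows=[[0,0,0.01,0],[0,0,0.005,0],[0,0,0,0],[0,0,0,0]])

```text
time: 31.9
tool_pos: [0.6374, 0.0861, 0.016]
orientation: [0.117, 0.993, -0.0, -0.0]
ft_force: [-0.3, -0.8, 0.3]
width: 0.999
gripper_force: 0.0
```

shift_gripper(rows=[[0,0,0,0],[0,0,0,0],[0,0,0,0],[0,0,0,0],[0,0,0,0]], jaw=0.0)

```text
time: 32.4
tool_pos: [0.6377, 0.0859, 0.0163]
orientation: [0.117, 0.993, -0.0, 0.0]
ft_force: [0.8, 0.3, 1.2]
width: 0.8
gripper_force: 30.0
```

shift_gripper(rows=[[0,0,-0.02,0],[0,0,-0.03,0],[0,0,-0.03,0],[0,0,-0.03,-0.08],[0,0,-0.02,-0.08],[0,0,0,0],[0,0,0,0],[0,0,0,0]])

```text
time: 33.2
tool_pos: [0.636, 0.0859, 0.1435]
orientation: [0.038, 0.999, -0.0, -0.002]
ft_force: [-0.8, 0.8, -2.8]
width: 0.803
gripper_force: 30.0
```

```bash
python3 plan.py .6047 -.2465 .14 -.0735; python3 - <<'E'
from h import *
snap('wrist','w9')
E
```

```text
d tool [ 0.0061 -0.3338  0.0036] yaw now -0.0754 turn -0.0019 tilt [-0.004  0.    -1.   ]
```

shift_gripper(rows=[[0,-0.02,0,0],[0,-0.035,0,0],[0,-0.04,0,0],[0,-0.04,0,0],[0,-0.04,0,0],[0,-0.04,0,0],[0,-0.04,0,0],[0,-0.035,0,0],[0,-0.03,0,0],[0,-0.014,0,0]])

```text
time: 34.25
tool_pos: [0.6115, -0.2496, 0.1442]
orientation: [0.039, 0.999, 0.0, -0.001]
ft_force: [-0.7, 0.5, -2.1]
width: 0.797
gripper_force: 30.0
```

shift_gripper(rows=[[0,0,0,-0.002],[0,0,0,0],[0,0,0,0]])

```text
time: 34.55
tool_pos: [0.613, -0.2453, 0.1455]
orientation: [0.035, 0.999, 0.001, -0.0]
ft_force: [-0.4, -0.5, -2.8]
width: 0.801
gripper_force: 30.0
```

```bash
python3 - <<'E'
from h import *
from plan import plan
plan(.6047,-.2465,.10,-.0735)
snap('wrist','w10'); snap('scene','s10'); snap('top','t10')
c=np.zeros((600,800,3),np.uint8)
c[:360,:]=cv2.resize(cv2.imread('pics/w10.png')[120:300,100:500],None,fx=2,fy=2,interpolation=cv2.INTER_CUBIC)
c[360:,:400]=cv2.resize(cv2.imread('pics/s10.png')[210:330,0:200],None,fx=2,fy=2)
c[360:,400:]=cv2.resize(cv2.imread('pics/t10.png')[130:250,260:460],None,fx=2,fy=2)
cv2.imwrite('pics/c10.png',c)
T=probe_bus.get_obs();Rm=R.from_quat(T['orientation']).as_matrix()
# predicted cover near edge corners (underside & top), pocket
P=[T['tool_pos']+Rm@[a,b,.0163-h] for h in(0,.005) for a,b in [(.07,-.08),(.07,.08)]]
c=np.array([.5897,-.2454]);x=np.array([.9973,-.0735]);y=np.array([.0735,.9973])
P+=[[*(c+a*x+b*y),z] for a,b,z in [(-.06,-.083,.078),(-.06,.083,.078),(-.072,-.083,.07),(-.072,.083,.07)]]
print(proj('w10',P).tolist())
p=np.load('pics/w10.npz')['p'].astype(int);m=((p[:,:,2]>p[:,:,0]+40)&(p[:,:,2]>80)).astype(np.uint8)
n,lab,st,ce=cv2.connectedComponentsWithStats(m);print(st[1:][st[1:,4]>200].tolist())
E
```

```text
d tool [ 0.0081 -0.0018  0.0455] yaw now -0.0704 turn 0.0031 tilt [-0.001  0.001 -1.   ]
[[144.0, 140.9], [425.6, 140.7], [139.8, 141.5], [429.8, 141.2], [168.4, 117.3], [397.7, 118.0], [170.7, 100.5], [395.5, 101.1]]
[[140, 141, 289, 140, 30911], [190, 307, 183, 43, 4813]]
```

View pics/c10.png

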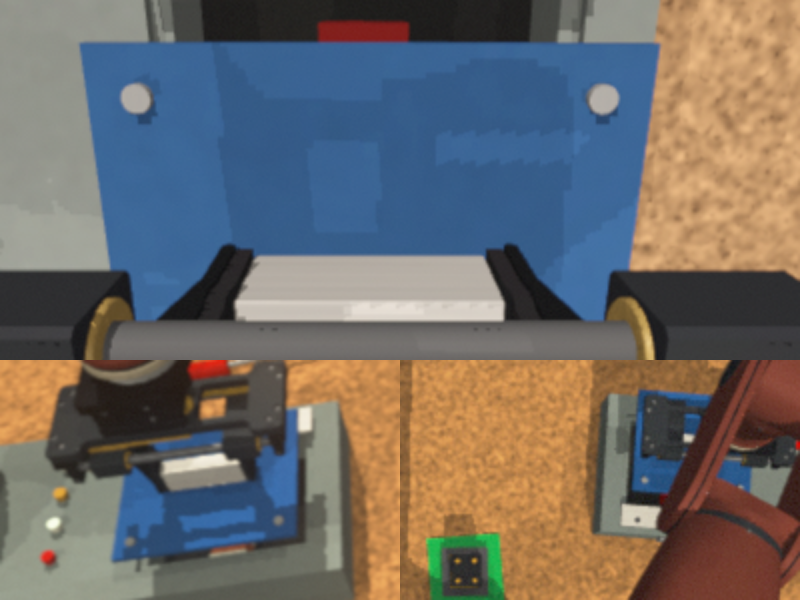

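The cover hangs level and centred in the jaws: its near corners are at (140.5,141.5) and (428.5,141.5), as computed. I'll lower it with its near edge about 5 mm clear of the lip.

shift_gripper(rows=[[0.004,-0.001,0.01,0.003],[0.004,-0.001,0.015,0],[0,0,0.015,0],[0,0,0.006,0],[0,0,0,0],[0,0,0,0]])

```text
time: 35.3
tool_pos: [0.6048, -0.2487, 0.0998]
orientation: [0.037, 0.999, 0.0, -0.0]
ft_force: [0.1, 0.7, -2.1]
width: 0.801
gripper_force: 30.0
```

```bash
python3 plan.py .6047 -.2465 .0863 -.0735
```

```text
d tool [0.0002 0.0021 0.0135] yaw now -0.0749 turn -0.0014 tilt [-0.  0. -1.]
```

shift_gripper(rows=[[0,0.002,0.006,-0.001],[0,0,0.005,0],[0,0,0,0],[0,0,0,0]])

```text
time: 35.7
tool_pos: [0.6048, -0.2465, 0.0889]
orientation: [0.037, 0.999, 0.0, -0.0]
ft_force: [0.6, 0.2, -3.1]
width: 0.805
gripper_force: 30.0
```

shift_gripper(rows=[[0,0,0.003,0],[0,0,0.001,0],[0,0,0,0]])

```text
time: 36.0
tool_pos: [0.6052, -0.2468, 0.0858]
orientation: [0.037, 0.999, -0.0, 0.0]
ft_force: [-1.7, 0.1, 2.0]
width: 0.802
gripper_force: 30.0
```

shift_gripper(rows=[[0,0,0.001,0],[0,0,0.001,0],[0,0,0,0]])

```text
time: 36.3
tool_pos: [0.6047, -0.2468, 0.0835]
orientation: [0.037, 0.999, -0.0, -0.0]
ft_force: [-4.0, 1.2, 5.1]
width: 0.795
gripper_force: 30.0
```

```bash
python3 plan.py .5907 -.2455 .080 -.0735
```

```text
d tool [0.0141 0.0003 0.0035] yaw now -0.0738 turn -0.0003 tilt [-0. -0. -1.]
```

Contact came at the expected height, and the tilt started with a push of about 7 N. The near edge should now be on the ledge below the lip, so I'll slide it in under.

shift_gripper(rows=[[0.003,0,0,0],[0.003,0,0,0],[0,0,0,0]])

```text
time: 36.6
tool_pos: [0.5992, -0.2462, 0.0833]
orientation: [0.037, 0.999, -0.0, 0.001]
ft_force: [1.4, 0.2, 2.1]
width: 0.802
gripper_force: 30.0
```

shift_gripper(rows=[[0.002,0,0,0],[0.002,0,0,0],[0,0,0,0]])

```text
time: 36.9
tool_pos: [0.5949, -0.2459, 0.0832]
orientation: [0.037, 0.999, -0.0, 0.0]
ft_force: [2.3, -0.2, 3.1]
width: 0.804
gripper_force: 30.0
```

```bash
python3 plan.py .5907 -.2455 .080 -.0735; python3 - <<'E'
from h import *
snap('wrist','w11')
p=np.load('pics/w11.npz')['p'].astype(int);m=((p[:,:,2]>p[:,:,0]+40)&(p[:,:,2]>80)).astype(np.uint8)
n,lab,st,ce=cv2.connectedComponentsWithStats(m);print(st[1:][st[1:,4]>200].tolist())
T=probe_bus.get_obs();Rm=R.from_quat(T['orientation']).as_matrix()
for th in(0,.045):
  Q=R.from_euler('y',th).as_matrix()
  print(th,proj('w11',[T['tool_pos']+Rm@(Q@np.array([.07,b,.0163+.011-.005])-[0,0,.011]) for b in(-.08,.08)]+[[.529,-.241,.078]]).tolist())
E
```

```text
d tool [0.0042 0.0001 0.0032] yaw now -0.0737 turn -0.0002 tilt [ 0. -0. -1.]
[[144, 151, 282, 130, 27520], [190, 307, 183, 42, 4799]]
0 [[140.9, 141.0], [430.2, 140.8], [285.6, 149.0]]
0.045 [[137.9, 139.6], [433.3, 139.4], [285.6, 149.0]]
```

The blue now ends at v=151, where the lip's edge should appear (149), so the near edge is under the lip. I'll slide the last bit and turn it down.

shift_gripper(rows=[[0.002,0,0,0],[0.002,0,0,0],[0,0,0,0]])

```text
time: 37.25
tool_pos: [0.5907, -0.2456, 0.0831]
orientation: [0.037, 0.999, 0.0, -0.0]
ft_force: [1.6, -0.6, 2.3]
width: 0.802
gripper_force: 30.0
```

shift_gripper(rows=[[0.001,0,0.001,0],[0,0,0.001,0],[0,0,0.001,0],[0,0,0,0]])

```text
time: 37.65
tool_pos: [0.59, -0.2454, 0.0802]
orientation: [0.037, 0.999, 0.0, -0.0]
ft_force: [1.7, 0.1, 4.6]
width: 0.805
gripper_force: 30.0
```

```bash
python3 plan.py .5897 -.2454 .080 -.0735
```

```text
d tool [0.0003 0.     0.0002] yaw now -0.0738 turn -0.0003 tilt [-0.  0. -1.]
```

shift_gripper(rows=[[0,0,0.001,0],[0,0,0,0]])

```text
time: 37.85
tool_pos: [0.59, -0.2455, 0.0802]
orientation: [0.037, 0.999, 0.0, -0.0]
ft_force: [-0.9, 2.1, 9.9]
width: 0.801
gripper_force: 30.0
```

shift_gripper(rows=[[0,0,-0.001,0],[0,0,0,0],[0,0,0,0],[0,0,0,0],[0,0,0,0]], jaw=1.0)

```text
time: 38.35
tool_pos: [0.5896, -0.2453, 0.0795]
orientation: [0.037, 0.999, 0.0, -0.0]
ft_force: [-0.0, -0.5, 0.1]
width: 0.993
gripper_force: 0.0
```

shift_gripper(rows=[[0,0,-0.02,0],[0,0,-0.04,0],[0,0,-0.04,0],[0,0,-0.04,0],[0,0,0,0],[0,0,0,0]])

```text
time: 38.95
tool_pos: [0.5906, -0.2458, 0.2215]
orientation: [0.037, 0.999, -0.001, 0.001]
ft_force: [-0.4, -0.0, -0.8]
width: 1.001
gripper_force: 0.0
```

```bash
python3 - <<'E'
from h import *
snap('wrist','w12')
c=np.array([.5897,-.2454]);x=np.array([.9973,-.0735]);y=np.array([.0735,.9973])
p=np.load('pics/w12.npz')['p'].astype(int);m=((p[:,:,2]>p[:,:,0]+40)&(p[:,:,2]>70)).astype(np.uint8)
n,lab,st,ce=cv2.connectedComponentsWithStats(m);k=1+np.argmax(st[1:,4]);print(st[k]);cn=max(cv2.findContours((lab==k).astype(np.uint8),0,2)[0],key=cv2.contourArea)
print(cv2.approxPolyDP(cv2.convexHull(cn),6,True)[:,0].tolist())
print(proj('w12',[[*(c+a*x+b*y),.069] for a,b in[(-.06,-.08),(-.06,.08),(.07,.08),(.07,-.08)]]).tolist())
E
```

```text
[  208   143   156   115 15146]
[[363, 144], [354, 257], [216, 257], [208, 144]]
[[207.4, 141.5], [363.9, 141.4], [355.1, 257.3], [216.1, 257.3]]
```

The cover outline, (208,144), (363,144), (354,257), (216,257), matches the seated, flat pose within about 2 px. I'll check in numbers that the transformer still stands on the mat and the rest is in place.

shift_gripper(rows=[[0,0.03,-0.03,0],[0,0,-0.03,0],[0,0,0,0],[0,0,0,0]])

```text
time: 39.4
tool_pos: [0.5918, -0.2153, 0.2787]
orientation: [0.037, 0.999, 0.0, -0.001]
ft_force: [0.5, 0.2, -0.3]
width: 1.001
gripper_force: 0.0
```

```bash
python3 - <<'E'
from h import *
snap('scene','s13');snap('top','t13')
for n,b,(y0,y1,x0,x1) in [('top mat','t2',(205,265,265,320)),('scene mat','s2',(185,240,220,285)),('jar/mug','t2',(150,235,135,185)),('driver','t2',(245,275,360,440))]:
    a=cv2.imread('pics/%s.png'%b)[y0:y1,x0:x1].astype(int);c=cv2.imread('pics/%s13.png'%b[0])[y0:y1,x0:x1].astype(int)
    d=np.abs(a-c).max(2);print(n,'changed px',int((d>60).sum()),'of',d.size)
p=cv2.imread('pics/t13.png').astype(int);m=((p[:,:,0]>p[:,:,2]+40)&(p[:,:,0]>70)).astype(np.uint8);m[:,:340]=0
print(cv2.boundingRect(m))
E
```

```text
top mat changed px 24 of 3300
scene mat changed px 208 of 3575
jar/mug changed px 910 of 4250
driver changed px 1279 of 2400
(372, 158, 57, 48)
```

```bash
python3 - <<'E'
from h import *
for n,b,e,(y0,y1,x0,x1) in [('jar/mug','t0','t13',(150,235,135,185)),('jar/mug scene','s0','s13',(170,260,395,465)),('driver','s0','s13',(195,232,65,160)),('scene mat','s7','s13',(185,240,220,285))]:
    a=cv2.imread('pics/%s.png'%b)[y0:y1,x0:x1].astype(int);c=cv2.imread('pics/%s.png'%e)[y0:y1,x0:x1].astype(int)
    d=np.abs(a-c).max(2);print(n,'changed',int((d>60).sum()),'of',d.size)
p=cv2.imread('pics/s13.png').astype(int);r=(p[:,:,2]>150)&(p[:,:,1]<60)&(p[:,:,0]<60);r[:,200:]=0;r[235:]=0
q=cv2.imread('pics/s0.png').astype(int);t=(q[:,:,2]>150)&(q[:,:,1]<60)&(q[:,:,0]<60);t[:,200:]=0;t[235:]=0
print(cv2.boundingRect(r.astype(np.uint8)),cv2.boundingRect(t.astype(np.uint8)))
# terminals on the transformer now
d=tri(('t13',0,0),('s13',0,0)) if 0 else None
for f in('t2','t13'):
    p=np.load('pics/%s.npz'%f)['p'].astype(int)[205:265,265:320];m=(p.max(2)<80);print(f,np.argwhere(m).mean(0)[::-1].round(1),m.sum())
E
```

```text
jar/mug changed 384 of 4250
jar/mug scene changed 154 of 6300
driver changed 320 of 3515
scene mat changed 546 of 3575
(72, 209, 41, 14) (71, 209, 43, 16)
t2 [26.4 31.3] 464
t13 [26.9 31.3] 427
```

```bash
python3 -c "
from workcell import robot, probe_bus, get_image
print(robot.hand_in())"
```

```text
the job is handed in; nothing more can be done
None
```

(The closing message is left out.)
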